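# Unstack repaired modules onto their test nests

## Task

The four repaired modules have come back in two stacks. Take the stacks apart one module at a time, top one first and kept level, and set each module down, without dropping it, on the test nest of its own colour: flat, centred in the painted outline and square with it (either end may face the contact block). Leave the flux bottle and the screw cup standing where they are, and let go of everything.

Things in the scene. Friction and masses are not known exactly. Their poses are not given: they have to be found in the camera images.
- red_converter: Large module: a grey box 96 x 62 x 32 mm (x, y, z) with a bright red cap, 14 mm long, at each end of its long side; flat top. At the start it is the lower one of a stack of two, on a fixed grey mat 130 x 92 mm and 4 mm thick. About 0.3 kg. Its origin is the centre of its underside; x along its long side, z up. The two ends are alike.
- blue_heatsink: Large module: a silver finned heatsink 96 x 62 x 32 mm (x, y, z) with a blue cap, 14 mm long, at each end of its long side; fins run along x, the top is flat, outer sides are solid. At the start it is the lower one of a stack of two, on a fixed grey mat 130 x 92 mm and 4 mm thick. About 0.3 kg. Its origin is the centre of its underside; x along its long side, z up. The two ends are alike.
- yellow_relay: Small module: a black box 58 x 42 x 28 mm (x, y, z) with a yellow top carrying two dark bars. At the start it lies on top of one of the two large modules. About 0.16 kg. Its origin is the centre of its underside; x along its long side, z up. The two ends are alike.
- white_filter: Small module: a steel can 58 x 42 x 28 mm (x, y, z) with a white top carrying two brass dots. At the start it lies on top of one of the two large modules. About 0.16 kg. Its origin is the centre of its underside; x along its long side, z up. The two ends are alike.
- nest_red: Fixed test nest: a black plate 138 x 92 mm, 4 mm thick, with a painted red outline of a 96 x 62 mm foot and, at its +x end, a red contact block 14 x 60 mm and 24 mm high whose near face is 64 mm from the outline's centre. The origin is the centre of the outline on the table, so the module stands 4 mm above it; x along the outline's long side, z up. The plate reaches from x = -58 to +80 mm.
- nest_blue: Fixed test nest: a black plate 138 x 92 mm, 4 mm thick, with a painted blue outline of a 96 x 62 mm foot and, at its +x end, a blue contact block 14 x 60 mm and 24 mm high whose near face is 64 mm from the outline's centre. The origin is the centre of the outline on the table, so the module stands 4 mm above it; x along the outline's long side, z up. The plate reaches from x = -58 to +80 mm.
- nest_yellow: Fixed test nest: a black plate 138 x 92 mm, 4 mm thick, with a painted yellow outline of a 58 x 42 mm foot and, at its +x end, a yellow contact block 14 x 60 mm and 24 mm high whose near face is 64 mm from the outline's centre. The origin is the centre of the outline on the table, so the module stands 4 mm above it; x along the outline's long side, z up. The plate reaches from x = -58 to +80 mm.
- nest_white: Fixed test nest: a black plate 138 x 92 mm, 4 mm thick, with a painted white outline of a 58 x 42 mm foot and, at its +x end, a white contact block 14 x 60 mm and 24 mm high whose near face is 64 mm from the outline's centre. The origin is the centre of the outline on the table, so the module stands 4 mm above it; x along the outline's long side, z up. The plate reaches from x = -58 to +80 mm.
- flux_bottle: Loose amber bottle with a white cap, 44 mm across, 85 mm high, a bystander; the origin is the centre of its underside, z up.
- screw_cup: Loose open steel cup holding brass screws, 56 mm across, 45 mm high, a bystander; the origin is the centre of its underside, z up.
Things that resemble listed ones, but are neither listed nor needed, are in the scene too. There is more than one size of the yellow_relay; the job needs the smallest.

How it is judged (in metres and radians):
At the end, for the whole second after the job is handed in: Every module stands flat on the nest of its colour, its centre within 12 mm of the outline's centre, its long side within 0.2 rad of the outline's (either way round), released and at rest; bottle and cup upright and within 30 mm of where they stood (horizontal distance between red_converter and nest_red below 0.012 m and angle between the x axis of red_converter and the x axis of nest_red, either way round below 0.2 rad and z of red_converter in the frame of nest_red between 0.001 and 0.008 m and angle between each of red_converter, blue_heatsink, yellow_relay, white_filter's own z axis and vertical below 0.1 rad and linear speed of each of red_converter, blue_heatsink, yellow_relay, white_filter below 0.02 m/s and contact force between the fingers and red_converter below 0.1 N and horizontal distance between blue_heatsink and nest_blue below 0.012 m and angle between the x axis of blue_heatsink and the x axis of nest_blue, either way round below 0.2 rad and z of blue_heatsink in the frame of nest_blue between 0.001 and 0.008 m and contact force between the fingers and blue_heatsink below 0.1 N and horizontal distance between yellow_relay and nest_yellow below 0.012 m and angle between the x axis of yellow_relay and the x axis of nest_yellow, either way round below 0.2 rad and z of yellow_relay in the frame of nest_yellow between 0.001 and 0.008 m and contact force between the fingers and yellow_relay below 0.1 N and horizontal distance between white_filter and nest_white below 0.012 m and angle between the x axis of white_filter and the x axis of nest_white, either way round below 0.2 rad and z of white_filter in the frame of nest_white between 0.001 and 0.008 m and contact force between the fingers and white_filter below 0.1 N and angle between each of flux_bottle, screw_cup's own z axis and vertical below 0.2 rad and distance of each of flux_bottle, screw_cup from where it was at the start of the episode below 0.03 m); the robot touches nothing.
It fails at once if a module is tipped by more than 35 degrees (angle between any of red_converter, blue_heatsink, yellow_relay, white_filter's own z axis and vertical above 0.61 rad).
It fails at once if a large module is lifted with a small one still on it ((height (world z) of red_converter above 0.03 m and distance between yellow_relay and red_converter below 0.05 m and z of yellow_relay in the frame of red_converter above 0.02 m) or (height (world z) of red_converter above 0.03 m and distance between white_filter and red_converter below 0.05 m and z of white_filter in the frame of red_converter above 0.02 m) or (height (world z) of blue_heatsink above 0.03 m and distance between yellow_relay and blue_heatsink below 0.05 m and z of yellow_relay in the frame of blue_heatsink above 0.02 m) or (height (world z) of blue_heatsink above 0.03 m and distance between white_filter and blue_heatsink below 0.05 m and z of white_filter in the frame of blue_heatsink above 0.02 m)).
It fails at once if a module is dropped: it falls freely, out of the fingers, faster than 0.6 m/s (about 2 cm of fall) ((linear speed of red_converter above 0.6 m/s and contact force between the fingers and red_converter below 0.1 N) or (linear speed of blue_heatsink above 0.6 m/s and contact force between the fingers and blue_heatsink below 0.1 N) or (linear speed of yellow_relay above 0.6 m/s and contact force between the fingers and yellow_relay below 0.1 N) or (linear speed of white_filter above 0.6 m/s and contact force between the fingers and white_filter below 0.1 N)).
It fails at once if the bottle or the cup is knocked over or pushed more than 30 mm (angle between any of flux_bottle, screw_cup's own z axis and vertical above 0.5 rad or distance of any of flux_bottle, screw_cup from where it was at the start of the episode above 0.03 m).
It also fails if it takes over 109 s, if anything falls off the work surface, if the arm or the gripper's body presses on something with over 40 N, if the wrist force passes 120 N, or if a joint passes its speed limit or range.

## Robot

A 6-joint arm with a two-finger parallel gripper is mounted at the origin on the work surface. World frame = base frame: x ahead of the robot, y to its left, z up, the work surface at z = 0. Lengths are in mm, angles in rad, forces in N, time in s.
With the tool pointing down it reaches from about 275 to 1000 mm from the base axis. Payload 8.4 kg.
Tool frame: the origin (TCP) lies midway between the tips of the shut fingers; the grasp point (between the pads) lies 19 mm behind it; z points along the fingers, y is the direction in which the jaws open and shut (so a half turn about z gives the same grasp; the last joint's range is limited). The gripper opens to 85 mm and grips with 20 to 120 N. Pads are 22 mm wide; open, the fingers measure 114 mm over their backs; the gripper's body (76 mm by 85 mm) begins 54 mm behind the grasp point. The pads swing forward as they close: fully open they stand 13 mm farther back than shut.
Start: joints at [1.263, 0.353, 1.633, -0, 1.155, -0.002], TCP at [188.159, 596.007, 231.281] pointing down, gripper open.
Joint ranges: [-2.63, 2.63], [-0.92, 2.1], [0.06, 2.66], [-1.3, 4.44], [0, 2.69], [-3.02, 3.02]. Speed limits (rad/s): [2.22, 2.22, 2.79, 3.14, 3.14, 3.14].

## Interface

Orientations are given as [roll, pitch, yaw] about the fixed x, y, z axes, in that order (R = Rz(yaw) Ry(pitch) Rx(roll)).
In Python, from rig import r gives the robot as it stands.
- The arm moves only by the tool play_rows, never from a script. Its argument "moves" is a list of rows, each a list of 3 entries, a list of its own where there are three numbers: the turn, a rotation vector about the tool's x, y, z in degrees, then the shift along the tool's x, y, z in mm, then the opening, from 0 (shut) to 1 (fully open). A call has 1 to 20 rows; each row is the pose to reach, as a shift and turn from the pose measured when the call began, along the tool's axes at that moment; what a row does not reach only later rows make up. A row lasts 1/10 s, in which the tool goes at most 50 mm and 8.59 degrees, less where a joint would pass 70% of its speed; a pose out of reach is approached as far as the arm can. A call with a gripper value outside its range is refused whole. The fingers move at their own pace and stop on an object; "newtons" is the grip in N (left out, the last holds). Time passes only in rows, so rows that repeat a pose let the fingers close. It gives the time, the measured TCP pose, the force and the opening at its end, in the units of the state.
- r.sense(): the state, without advancing time (a new reading comes with each control period).
- r.grab_frame(name): name is "side" or "top"; returns a dict with "color" (480x640x3 uint8, red, green, blue), "K" (3x3 intrinsics, pixels), "rvec" (rotation vector, rad) and "tvec" (3), from world to camera coordinates, as OpenCV has them. Camera axes: x right, y down, z forward; pixel columns grow to the right and rows downward; lengths in mm; the calibration is good to about 2 mm. A picture is of the moment at which its call begins. There is no depth.
- r.sign_off(): hands the job in, once; it reports no verdict.
Trained networks look in a picture, given as the dict that the camera call returned (one of the last four; its "shot" number tells which), for a name from the list of things; names that differ only in an ending like _2 or _b are one class to them, and where a whole thing is asked for, a point or a joint stands for the part that bears it (a point fixed in the world has none). Each returns a list of dicts, best first, with "conf" (0 to 1); they miss things now and then, are a little off and sometimes report something else, mostly with a low value. They report only what shows in the picture. A call takes as long as a camera call. They do not tell look-alikes from the thing itself.
- r.silhouettes(picture, name): "mask" (480x640 bool, what is visible of it) and "location" ([column, row] in pixels, amid what is visible of it).
The state is a dict: "clock": time; "qpos": joint angles; "qvel": joint speeds; "joint_efforts": joint torques, N m; "eef_pos": TCP position; "tcp_rot": TCP orientation; "contact_force": force on the tool from outside, world axes, zero at the start; "wrist_torque": the same for the moment, N m; "opening": opening from 0.0 (shut) to 1.0 (fully open).
Only numpy, scipy, OpenCV 4.12 (cv2) and the standard library are available. Lean on these libraries where they do the work, as an engineer would, in place of code of your own. Each camera call takes 0.05 s, during which the arm holds its last target.

## Working session

There is one attempt and no reset: what is moved stays moved. The work goes in short steps, Python scripts to look and compute and a tool call to move; the robot and the scene stay as the last step left them, time stands still between calls to the robot, and variables do not carry over. Pictures are saved under pics/ and viewed, and the job is handed in when it is done.

Besides the shell and the picture viewer there is one more tool, called after "Call:" in YAML: its name, and indented under it one key for each argument. play_rows: Moves the arm, as the interface text tells. Its arguments: {"type":"object","properties":{"moves":{"type":"array"},"newtons":{"type":"number"}},"required":["moves"]}

```bash
ls; mkdir -p pics
python3 - <<'E'
from rig import r
import cv2
print(r.sense())
for n in ("top","side"):
    f=r.grab_frame(n); cv2.imwrite(f"pics/{n}0.png",f["color"][:,:,::-1]); print(n,f["K"],f["rvec"],f["tvec"])
    for k in "red_converter blue_heatsink yellow_relay white_filter nest_red nest_blue nest_yellow nest_white flux_bottle screw_cup".split():
        print(k,[(round(d["conf"],2),[round(float(x)) for x in d["location"]],int(d["mask"].sum())) for d in r.silhouettes(f,k)])
E
```

```text
pics
{'clock': 0.0, 'qpos': array([ 1.26260676e+00,  3.53673525e-01,  1.63417217e+00, -4.24185108e-05,
        1.15519182e+00, -2.40966404e-03]), 'qvel': array([ 0.00068543, -0.00027249, -0.00143382, -0.00034459, -0.00080441,
       -0.00136571]), 'joint_efforts': array([-3.82243685e-03, -6.05241537e+01, -3.42068052e+01, -1.21925900e-04,
        9.15923476e-03, -2.35749093e-05]), 'eef_pos': array([188.01558742, 595.52770743, 230.52956053]), 'tcp_rot': array([-3.14014771e+00,  3.53010139e-05,  2.83582993e+00]), 'contact_force': array([-0.43007697, -0.10830401, -0.20701744]), 'wrist_torque': array([-0.0251008 ,  0.05573754,  0.02303613]), 'opening': 1.0050054933888561}
top [[558.08461212   0.         320.26469779]
 [  0.         558.08461212 249.47703812]
 [  0.           0.           1.        ]] [ 2.20547017 -1.98392741  0.23324661] [-102.71318368  466.51139551 1135.91639387]
red_converter [(0.81, [451, 293], 804)]
blue_heatsink [(0.75, [376, 197], 739)]
yellow_relay [(0.77, [462, 290], 653), (0.77, [495, 381], 1223), (0.77, [526, 302], 1213), (0.72, [173, 182], 627)]
white_filter [(
[... 322 characters left out ...]
.         446.42109002 238.2015546 ]
 [  0.           0.           1.        ]] [ 2.41922854 -0.37056455  0.14040214] [-463.5591313   109.51254683  924.82648553]
red_converter [(0.88, [336, 400], 1308), (0.63, [260, 151], 1283)]
blue_heatsink [(0.66, [402, 277], 1005)]
yellow_relay [(0.83, [365, 466], 1449), (0.61, [244, 463], 1406), (0.26, [427, 339], 775)]
white_filter [(0.81, [403, 262], 718)]
nest_red [(0.89, [256, 152], 1139), (0.48, [338, 382], 1112)]
nest_blue [(0.62, [279, 201], 1630)]
nest_yellow [(0.82, [354, 182], 1469), (0.5, [257, 153], 1303)]
nest_white [(0.71, [307, 278], 2363)]
flux_bottle [(0.69, [428, 339], 774)]
screw_cup [(0.93, [317, 141], 404), (0.16, [356, 182], 1465)]
```

View pics/top0.png

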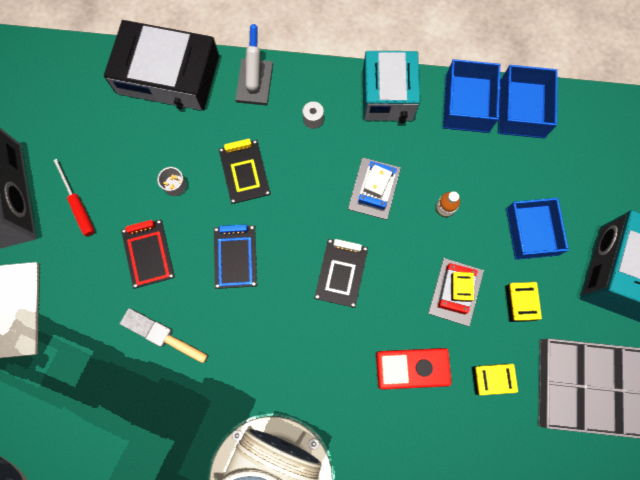

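View pics/side0.png

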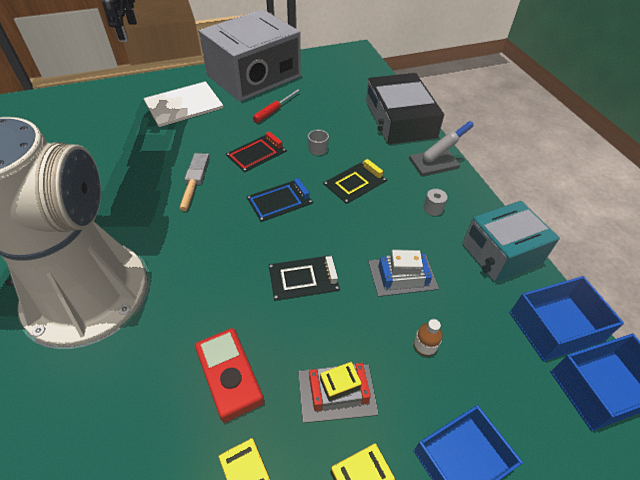

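```bash
cat > h.py <<'E'
import numpy as np,cv2
from rig import r
def cam(f):
    R=cv2.Rodrigues(np.array(f["rvec"],float))[0]; return np.array(f["K"]),R,np.array(f["tvec"],float).ravel()
def back(f,px,z):
    K,R,t=cam(f); px=np.atleast_2d(np.array(px,float)); d=np.c_[px,np.ones(len(px))]@np.linalg.inv(K).T@R
    c=-R.T@t; s=(z-c[2])/d[:,2]; return c[:2]+s[:,None]*d[:,:2]
def proj(f,P):
    return cv2.projectPoints(np.array(P,float),np.array(f["rvec"],float),np.array(f["tvec"],float),np.array(f["K"]),None)[0][:,0]
def colmask(f,col):
    h=cv2.cvtColor(f["color"],cv2.COLOR_RGB2HSV).astype(int);H,S,V=h[...,0],h[...,1],h[...,2]
    return {"red":((H<8)|(H>172))&(S>140)&(V>90),"blue":(H>100)&(H<125)&(S>120)&(V>70),"yellow":(H>20)&(H<35)&(S>120)&(V>110),"white":(S<60)&(V>170)}[col]
def rect(f,m,c,rad,z,pick="largest"):
    mm=np.zeros(m.shape,np.uint8); cv2.circle(mm,tuple(map(int,c)),rad,1,-1); mm=(mm&m).astype(np.uint8)
    n,l,st,ce=cv2.connectedComponentsWithStats(mm,connectivity=8)
    out=[]
    for i in range(1,n):
        if st[i,4]<25: continue
        cs,_=cv2.findContours((l==i).astype(np.uint8),cv2.RETR_EXTERNAL,cv2.CHAIN_APPROX_NONE)
        p=cs[0][:,0]; w=back(f,p,z).astype(np.float32)
        (c0,(a,b),an)=cv2.minAreaRect(w)
        if a<b:a,b,an=b,a,an+90
        out.append((np.round(c0,1),round(a,1),round(b,1),round((an+90)%180-90,1),int(st[i,4]),np.round(ce[i])))
    return out
def corners(x,y,th,L,W,z):
    c,s=np.cos(np.radians(th)),np.sin(np.radians(th))
    return [(x+c*a*L/2-s*b*W/2,y+s*a*L/2+c*b*W/2,z) for a,b in((1,1),(-1,1),(-1,-1),(1,-1))]
E
python3 - <<'E'
from h import *
import cv2
f=r.grab_frame("top");g=r.grab_frame("side")
Z=4
for n,col,ct in (("nr","red",(149,253)),("nb","blue",(235,256)),("ny","yellow",(245,172)),("nw","white",(342,272))):
    for z in(4,24):
        print(n,z); [print("  ",*x) for x in rect(f,colmask(f,col),ct,42,z)]
for n,col,ct,z in (("yr","yellow",(462,288),64),("wf","white",(376,184),64),("red","red",(458,290),36),("blue","blue",(376,187),36)):
    print(n); [print("  ",*x) for x in rect(f,colmask(f,col),ct,30,z)]
print("screwcup",back(f,[(171,181)],30),"bottle",back(f,[(451,200)],60))
a=f["color"][150:330,340:560,::-1]; a=cv2.resize(a,None,fx=3.4,fy=3.4,interpolation=cv2.INTER_CUBIC)[:600,:800]; cv2.imwrite("pics/c1.png",a)
E
```

```text
nr 4
   [495.8 356.6] 63.1 19.5 -67.5 214 [139. 226.]
   [427.7 325.6] 108.6 75.5 21.8 544 [148. 257.]
nr 24
   [491.  349.5] 62.1 19.1 -67.5 214 [139. 226.]
   [424.1 318.9] 106.8 74.3 21.8 544 [148. 257.]
nb 4
   [513.5 147.5] 62.9 17.9 -80.6 201 [233. 228.]
   [440.5 133.7] 107.8 74.4 9.3 485 [234. 261.]
nb 24
   [508.4 143.8] 61.8 17.6 -80.6 201 [233. 228.]
   [436.6 130.2] 106.1 73.2 9.3 485 [234. 261.]
ny 4
   [712.8 165.5] 63.9 21.2 -68.7 218 [237. 145.]
   [641.9 138.5] 71.4 55.7 20.5 348 [245. 175.]
ny 24
   [704.5 161.6] 62.8 20.9 -68.7 218 [237. 145.]
   [634.7 135. ] 70.2 54.8 20.5 348 [245. 175.]
nw 4
   [ 504.  -110.4] 61.6 15.9 83.2 192 [347. 244.]
   [ 429.2 -101.4] 69.6 54.4 -6.6 315 [340. 277.]
nw 24
   [ 499.1 -109.8] 60.6 15.7 83.2 192 [347. 244.]
   [ 425.5 -101. ] 68.4 53.5 -6.6 315 [340. 277.]
yr
   [ 426.3 -357. ] 59.2 41.9 2.5 555 [463. 286.]
wf
   [ 622.7 -155.5] 119.3 85.5 -9.5 1389 [374. 185.]
red
   [ 468.7 -358.7] 65.1 15.3 83.6 147 [460. 268.]
   [ 385.6 -345.8] 65.3 17.2 81.8 231 [453. 306.]
blue
   [ 682.2 -171.4] 60.5 14.5 79.1 96 [383. 166.]
   [ 598.9 -154.7] 60.6 19.5 79.3 217 [372. 202.]
screwcup [[601.14619371 295.85089262]] bottle [[ 612.84501404 -323.28974216]]
```

View pics/c1.png

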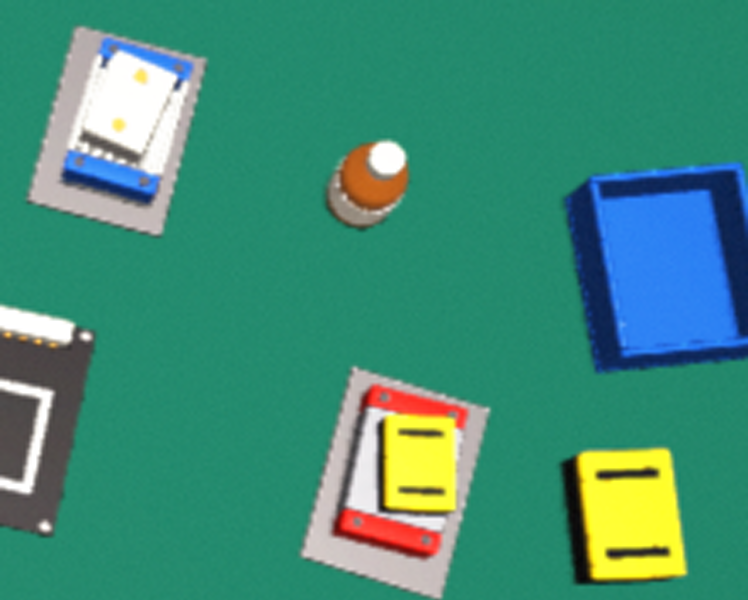

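Run:
```python
from h import *
f=r.grab_frame("top");g=r.grab_frame("side")
print("camtop",-cam(f)[1].T@cam(f)[2],"side",-cam(g)[1].T@cam(g)[2])
h=cv2.cvtColor(f["color"],cv2.COLOR_RGB2HSV)
for v in (200,225,240):
  m=(h[...,1]<40)&(h[...,2]>v)
  m=cv2.morphologyEx(m.astype(np.uint8),cv2.MORPH_OPEN,np.ones((3,3)))>0
  print(v,*rect(f,m,(376,184),30,64))
px=np.array([(112,50),(180,68),(150,145),(83,128)])/3.4+[340,150]
w=back(f,px,64); print(w,w.mean(0))
def draw(im,f,boxes):
    im=cv2.resize(im,None,fx=4,fy=4,interpolation=cv2.INTER_CUBIC)
    for b in boxes:
        x,y,th,L,W,z=b; p=proj(f,corners(x,y,th,L,W,z))
        cv2.polylines(im,[np.int32(p*4+2)],True,(255,0,255),1)
    return im
B=[(622,-158,-15,58,42,64),(426.3,-357,2.5,58,42,64),(428,-352.4,-8.8,96,62,36),(642,-163.3,-11.3,96,62,36),
(427.7,325.6,21.8,96,62,4),(440.5,133.7,9.3,96,62,4),(641.9,138.5,20.5,58,42,4),(429.2,-101.4,-6.6,58,42,4)]
a=draw(f["color"][:,:,::-1],f,B);b=draw(g["color"][:,:,::-1],g,B)
def crop(im,c,w=200,h=150): x,y=c[0]*4-w,c[1]*4-h; return im[y:y+2*h,x:x+2*w]
cv2.imwrite("pics/o1.png",np.vstack([np.hstack([crop(a,(376,187)),crop(a,(460,290))]),np.hstack([crop(b,(403,270)),crop(b,(338,390))])]))
cv2.imwrite("pics/o2.png",np.vstack([np.hstack([crop(b,(256,152)),crop(b,(279,200))]),np.hstack([crop(b,(354,182)),crop(b,(304,278))])]))
```

```text
camtop [ 206.4410672   -75.09780795 1212.53096419] side [ 285.46738362 -626.2091348   780.09908783]
200 (array([ 635.3, -161.7]), 71.8, 64.8, -11.3, 692, array([378., 182.]))
225 (array([ 635.6, -162.5]), 69.3, 64.4, -15.6, 633, array([379., 181.]))
240 (array([ 635.6, -162.8]), 70.1, 60.5, -13.0, 554, array([379., 181.]))
[[ 674.25666323 -147.91219972]
 [ 666.657171   -192.44848465]
 [ 612.67001555 -177.37161704]
 [ 619.48194101 -133.9325874 ]] [ 643.2664477 -162.9162222]
```

View pics/o1.png

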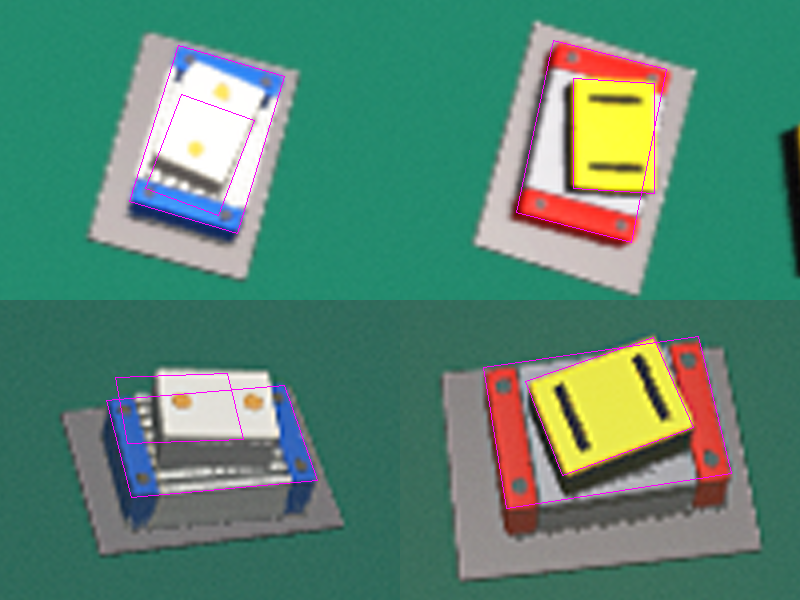

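View pics/o2.png

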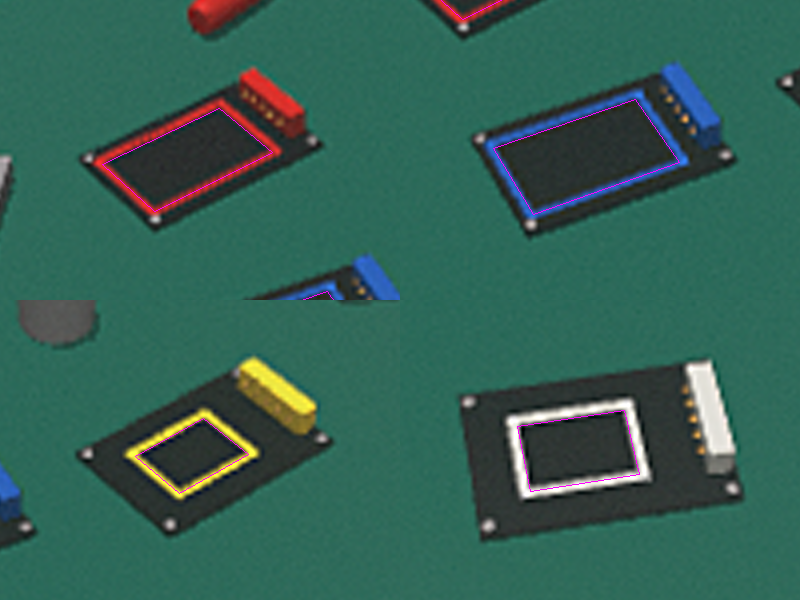

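Run:
```python
from h import *
f=r.grab_frame("top");g=r.grab_frame("side")
w=back(g,np.array([(157,70),(270,76),(280,140),(157,136)])/4+[353,232.5],64);print(w,w.mean(0),[np.degrees(np.arctan2(*(w[i]-w[j])[::-1])) for i,j in((1,0),(2,3))])
w=back(g,np.array([(181,101),(254,102)])/4+[353,232.5],64);print(w,w.mean(0))
w=back(f,np.array([(222,92),(195,149)])/4+[326,149.5],64);print(w,w.mean(0),np.degrees(np.arctan2(*(w[0]-w[1])[::-1])))
def draw(im,f,boxes):
    im=cv2.resize(im,None,fx=4,fy=4,interpolation=cv2.INTER_CUBIC)
    for b in boxes:
        p=proj(f,corners(*b)); cv2.polylines(im,[np.int32(p*4+2)],True,(255,0,255),1)
    return im
B=[(640,-165,-15,58,42,64)]
a=draw(f["color"][:,:,::-1],f,B);b=draw(g["color"][:,:,::-1],g,B)
def crop(im,c,w=200,h=150): x,y=c[0]*4-w,c[1]*4-h; return im[y:y+2*h,x:x+2*w]
cv2.imwrite("pics/o3.png",np.hstack([crop(a,(376,187)),crop(b,(403,270))]))
```

```text
[[ 622.21602543 -133.56864291]
 [ 675.8486236  -154.40653702]
 [ 662.19024403 -192.63089728]
 [ 604.78649684 -172.12973427]] [ 641.26034748 -163.18395287] [np.float64(-21.232661060083235), np.float64(-19.65366891058834)]
[[ 625.49928682 -155.58799036]
 [ 660.50656728 -167.17754994]] [ 643.00292705 -161.38277015]
[[ 658.20048058 -168.02296664]
 [ 623.92205642 -156.07618913]] [ 641.0612685  -162.04957788] -19.214558826792967
```

View pics/o3.png

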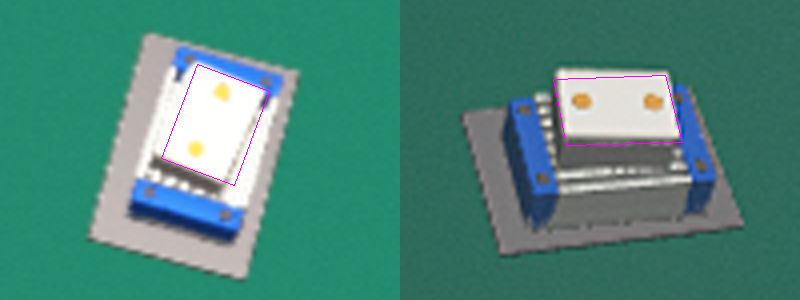

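```bash
cat > go.py <<'E'
import sys
from h import *
from scipy.spatial.transform import Rotation as Ro
def go(x,y,z,yaw):
    s=r.sense(); R=Ro.from_euler("xyz",s["tcp_rot"]); T=Ro.from_euler("xyz",[180,0,yaw],degrees=True)
    print("turn",np.round(np.degrees((R.inv()*T).as_rotvec())*1,1),"shift",np.round(R.inv().apply(np.array([x,y,z])-s["eef_pos"]),1))
a=[float(v) for v in sys.argv[1:]]
s=r.sense(); print(round(s["clock"],2),np.round(s["eef_pos"],1),np.round(np.degrees(s["tcp_rot"]),1),"open",round(s["opening"],3),np.round(s["contact_force"],1))
for i in range(0,len(a),4): go(*a[i:i+4])
E
python3 go.py 641 -162.5 140 160
```

```text
1.4 [188.2 596.  231.3] [-180.     0.   162.5] open 1.0 [-0.  -0.2 -0.9]
turn [-0.   0.   2.5] shift [-660.2 -587.    91.3]
```

Call:
play_rows:
  moves:
    - [[0,0,0],[-20,-18,0],1]
    - [[0,0,0],[-50,-44,0],1]
    - [[0,0,0],[-82,-73,0],1]
    - [[0,0,1],[-115,-102,0],1]
    - [[0,0,1],[-150,-133,0],1]
    - [[0,0,1],[-185,-164,5],1]
    - [[0,0,1],[-220,-195,10],1]
    - [[0,0,1],[-255,-226,18],1]
    - [[0,0,1],[-290,-258,26],1]
    - [[0,0,2],[-325,-289,35],1]
    - [[0,0,2],[-360,-320,44],1]
    - [[0,0,2],[-395,-351,52],1]
    - [[0,0,2.5],[-430,-382,60],1]
    - [[0,0,2.5],[-465,-413,68],1]
    - [[0,0,2.5],[-500,-445,76],1]
    - [[0,0,2.5],[-540,-480,83],1]
    - [[0,0,2.5],[-580,-516,90],1]
    - [[0,0,2.5],[-620,-551,91],1]
    - [[0,0,2.5],[-650,-578,91],1]
    - [[0,0,2.5],[-660,-587,91],1]
  newtons: 60

```text
clock: 3.4
eef_pos: [643.0, -166.8, 140.2]
tcp_rot: [-3.141, 0.002, 2.79]
contact_force: [0.5, 0.1, 0.0]
opening: 0.998
```

```bash
python3 go.py 641 -162.5 35 160
```

```text
3.4 [ 643.  -166.8  140.2] [-1.800e+02  1.000e-01  1.598e+02] open 0.998 [0.5 0.1 0. ]
turn [-0.   0.1 -0.2] shift [  3.6   3.4 105.2]
```

Call:
play_rows:
  moves:
    - [[0,0,0],[3.5,3.5,10],1]
    - [[0,0,0],[3.5,3.5,30],1]
    - [[0,0,0],[3.5,3.5,45],1]
    - [[0,0,0],[3.5,3.5,60],1]
    - [[0,0,0],[3.5,3.5,72],1]
    - [[0,0,0],[3.5,3.5,84],1]
    - [[0,0,0],[3.5,3.5,94],1]
    - [[0,0,0],[3.5,3.5,100],1]
    - [[0,0,0],[3.5,3.5,105],1]
    - [[0,0,0],[3.5,3.5,105],1]
    - [[0,0,0],[3.5,3.5,105],1]

```text
clock: 4.5
eef_pos: [641.4, -162.5, 35.5]
tcp_rot: [-3.141, 0.003, 2.79]
contact_force: [0.1, -0.5, -0.5]
opening: 1.002
```

```bash
python3 go.py 641 -162.5 35 160
python3 - <<'E'
from h import *
g=r.grab_frame("side");cv2.imwrite("pics/g1.png",cv2.resize(g["color"][180:330,300:500,::-1],None,fx=4,fy=4,interpolation=cv2.INTER_CUBIC))
E
```

```text
4.5 [ 641.4 -162.5   35.5] [-180.     0.2  159.8] open 1.002 [ 0.1 -0.5 -0.5]
turn [-0.   0.2 -0.2] shift [ 0.4 -0.1  0.5]
```

View pics/g1.png

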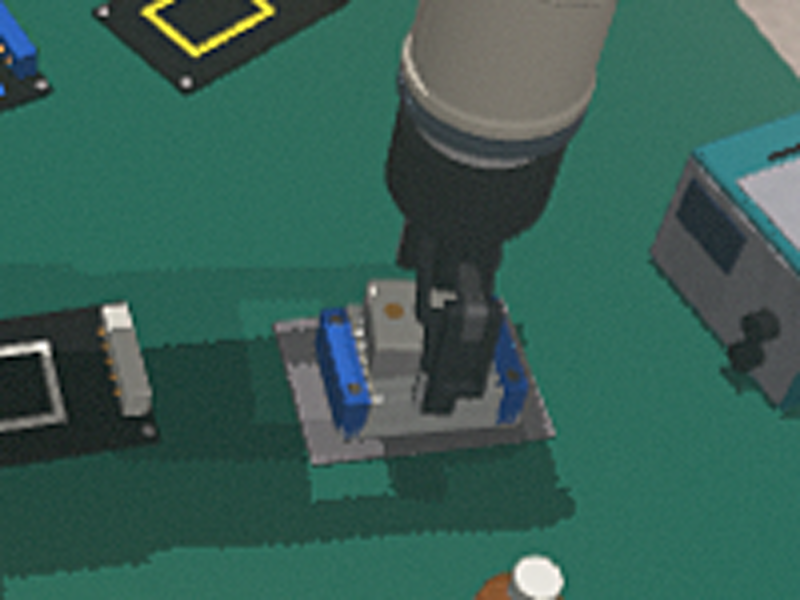

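Call:
play_rows:
  moves:
    - [[0,0,0],[0,0,0],0.8]
    - [[0,0,0],[0,0,0],0.65]
    - [[0,0,0],[0,0,0],0.5]
    - [[0,0,0],[0,0,0],0.3]
    - [[0,0,0],[0,0,0],0]
    - [[0,0,0],[0,0,0],0]
    - [[0,0,0],[0,0,0],0]
    - [[0,0,0],[0,0,0],0]

```text
clock: 5.35
eef_pos: [642.0, -162.6, 36.3]
tcp_rot: [-3.141, 0.004, 2.789]
contact_force: [-0.0, 1.2, 5.4]
opening: 0.483
```

```bash
python3 go.py  429.2 -101.4 85 173.4
```

```text
5.35 [ 642.  -162.6   36.3] [-180.     0.2  159.8] open 0.483 [-0.   1.2  5.4]
turn [ -0.    0.2 -13.6] shift [220.6 -15.9 -49.6]
```

Call:
play_rows:
  moves:
    - [[0,0,0],[0,0,-3],0]
    - [[0,0,0],[0,0,-12],0]
    - [[0,0,0],[0,0,-25],0]
    - [[0,0,0],[0,0,-40],0]
    - [[0,0,0],[0,0,-52],0]
    - [[0,0,0],[0,0,-60],0]
    - [[0,0,-1],[10,-1,-60],0]
    - [[0,0,-2],[28,-2,-60],0]
    - [[0,0,-3],[50,-4,-60],0]
    - [[0,0,-5],[75,-6,-60],0]
    - [[0,0,-7],[100,-8,-60],0]
    - [[0,0,-9],[125,-9,-60],0]
    - [[0,0,-11],[150,-11,-60],0]
    - [[0,0,-12],[175,-13,-60],0]
    - [[0,0,-13],[196,-14,-60],0]
    - [[0,0,-13.5],[210,-15,-60],0]
    - [[0,0,-13.5],[218,-16,-60],0]
    - [[0,0,-13.5],[220.5,-16,-60],0]
    - [[0,0,-13.5],[220.5,-16,-60],0]
    - [[0,0,-13.5],[220.5,-16,-60],0]

```text
clock: 7.35
eef_pos: [430.3, -101.8, 95.6]
tcp_rot: [-3.14, 0.005, 3.025]
contact_force: [0.3, -0.5, -0.7]
opening: 0.483
```

```bash
python3 go.py  429.2 -101.4 4.5 173.4;  python3 - <<'E'
from h import *
g=r.grab_frame("side");f=r.grab_frame("top");cv2.imwrite("pics/g2.png",np.hstack([cv2.resize(x[:,:,::-1],(400,400),interpolation=cv2.INTER_CUBIC) for x in (g["color"][180:330,220:370],f["color"][200:350,265:415])]))
E
```

```text
7.35 [ 430.3 -101.8   95.6] [-179.9    0.3  173.3] open 0.483 [ 0.3 -0.5 -0.7]
turn [-0.1  0.3 -0.1] shift [ 1.6  0.4 91. ]
```

View pics/g2.png

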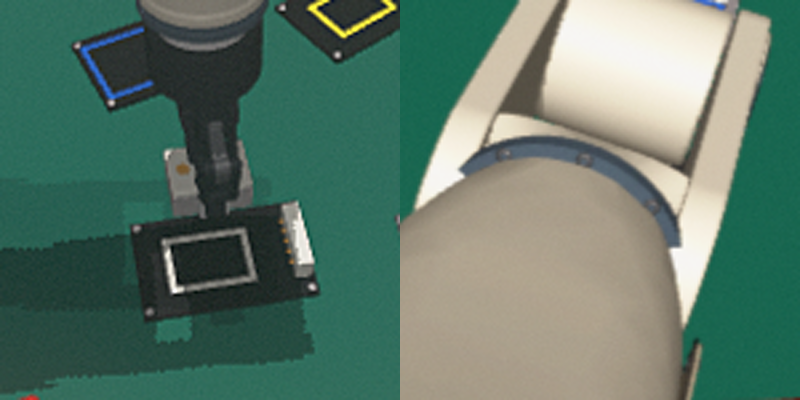

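Call:
play_rows:
  moves:
    - [[0,0,0],[1.5,0.5,6],0]
    - [[0,0,0],[1.5,0.5,18],0]
    - [[0,0,0],[1.5,0.5,32],0]
    - [[0,0,0],[1.5,0.5,46],0]
    - [[0,0,0],[1.5,0.5,58],0]
    - [[0,0,0],[1.5,0.5,68],0]
    - [[0,0,0],[1.5,0.5,76],0]
    - [[0,0,0],[1.5,0.5,82],0]
    - [[0,0,0],[1.5,0.5,85],0]
    - [[0,0,0],[1.5,0.5,87],0]
    - [[0,0,0],[1.5,0.5,89],0]
    - [[0,0,0],[1.5,0.5,90],0]
    - [[0,0,0],[1.5,0.5,91],0]
    - [[0,0,0],[1.5,0.5,91],0]
    - [[0,0,0],[1.5,0.5,91],0]

```text
clock: 8.95
eef_pos: [429.1, -101.2, 4.5]
tcp_rot: [-3.14, 0.005, 3.025]
contact_force: [-0.3, 0.5, -1.0]
opening: 0.479
```

Call:
play_rows:
  moves:
    - [[0,0,0],[0,0,0.5],0]
    - [[0,0,0],[0,0,1],0]
    - [[0,0,0],[0,0,1],0]
    - [[0,0,0],[0,0,1],0]

```text
clock: 9.35
eef_pos: [429.2, -101.3, 4.2]
tcp_rot: [-3.14, 0.005, 3.025]
contact_force: [-3.1, 0.7, 13.6]
opening: 0.479
```

Contact felt. I open slowly and then rise.

Call:
play_rows:
  moves:
    - [[0,0,0],[0,0,0],0.5]
    - [[0,0,0],[0,0,0],0.56]
    - [[0,0,0],[0,0,0],0.65]
    - [[0,0,0],[0,0,0],0.8]
    - [[0,0,0],[0,0,0],1]
    - [[0,0,0],[0,0,0],1]
    - [[0,0,0],[0,0,-5],1]
    - [[0,0,0],[0,0,-20],1]
    - [[0,0,0],[0,0,-45],1]
    - [[0,0,0],[0,0,-75],1]
    - [[0,0,0],[0,0,-105],1]
    - [[0,0,0],[0,0,-130],1]
    - [[0,0,0],[0,0,-140],1]
    - [[0,0,0],[0,0,-140],1]

```text
clock: 10.75
eef_pos: [429.3, -101.2, 145.4]
tcp_rot: [-3.14, 0.008, 3.025]
contact_force: [0.0, 0.3, -0.2]
opening: 1.0
```

```bash
python3 go.py  426.3 -357 140 182.5;  python3 - <<'E'
from h import *
g=r.grab_frame("side");f=r.grab_frame("top");cv2.imwrite("pics/g3.png",np.hstack([cv2.resize(x[:,:,::-1],(400,400),interpolation=cv2.INTER_CUBIC) for x in (g["color"][180:330,220:370],f["color"][200:350,265:415])]))
E
```

```text
10.75 [ 429.3 -101.2  145.4] [-179.9    0.5  173.3] open 1.0 [ 0.   0.3 -0.2]
turn [-0.1  0.4 -9.2] shift [ -26.7 -254.4    6.1]
```

View pics/g3.png

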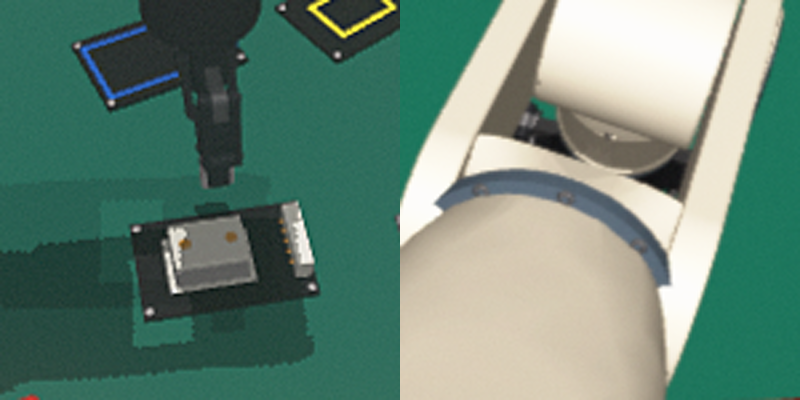

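Call:
play_rows:
  moves:
    - [[0,0,-1],[-1,-15,0],1]
    - [[0,0,-2],[-4,-40,0],1]
    - [[0,0.4,-3],[-7,-70,0],1]
    - [[0,0.4,-4],[-10,-100,0],1]
    - [[0,0.4,-5],[-13,-130,0],1]
    - [[0,0.4,-6],[-17,-160,0],1]
    - [[0,0.4,-7],[-20,-190,0],1]
    - [[0,0.4,-8],[-23,-217,0],1]
    - [[0,0.4,-9],[-25,-238,3],1]
    - [[0,0.4,-9],[-26.5,-250,6],1]
    - [[0,0.4,-9],[-26.5,-254.5,6],1]
    - [[0,0.4,-9],[-26.5,-254.5,6],1]
    - [[0,0.4,-9],[-26.5,-254.5,6],1]

```text
clock: 12.15
eef_pos: [424.6, -355.8, 137.6]
tcp_rot: [-3.141, -0.004, -3.101]
contact_force: [0.7, -0.5, -0.2]
opening: 1.003
```

```bash
python3 go.py  426.3 -357 37 182.5;  python3 - <<'E'
from h import *
f=r.grab_frame("top")
f=r.grab_frame("top");im=cv2.resize(f["color"][:,:,::-1],None,fx=4,fy=4,interpolation=cv2.INTER_CUBIC)
for b in [(429.2,-101.4,-6.6,58,42,32),(429.2,-101.4,-6.6,58,42,4),(642,-163.3,-11.3,96,62,36)]:
    cv2.polylines(im,[np.int32(proj(f,corners(*b))*4+2)],True,(255,0,255),1)
cv2.imwrite("pics/g4.png",np.hstack([im[4*y-200:4*y+200,4*x-200:4*x+200] for x,y in((342,272),(376,187))]))
E
```

```text
12.15 [ 424.6 -355.8  137.6] [-180.    -0.2 -177.7] open 1.003 [ 0.7 -0.5 -0.2]
turn [-0.  -0.2 -0.2] shift [ -2.1  -1.3 100.6]
```

View pics/g4.png

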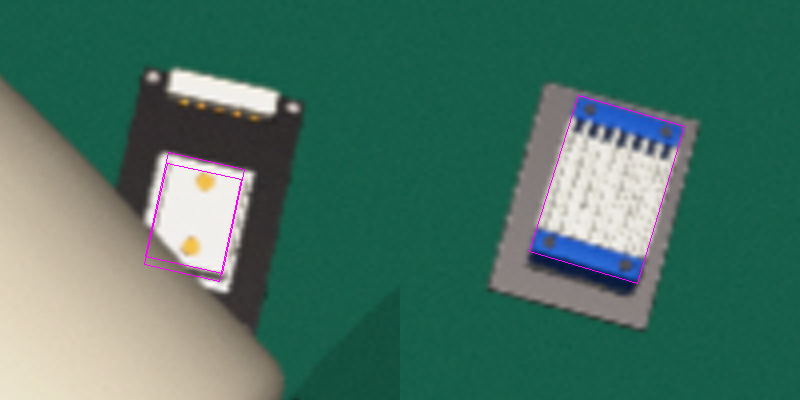

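Call:
play_rows:
  moves:
    - [[0,0,0],[-2,-1.5,10],1]
    - [[0,0,0],[-2,-1.5,30],1]
    - [[0,0,0],[-2,-1.5,45],1]
    - [[0,0,0],[-2,-1.5,60],1]
    - [[0,0,0],[-2,-1.5,72],1]
    - [[0,0,0],[-2,-1.5,84],1]
    - [[0,0,0],[-2,-1.5,92],1]
    - [[0,0,0],[-2,-1.5,98],1]
    - [[0,0,0],[-2,-1.5,100],1]
    - [[0,0,0],[-2,-1.5,100.5],1]
    - [[0,0,0],[-2,-1.5,100.5],1]

```text
clock: 13.35
eef_pos: [426.8, -357.6, 37.8]
tcp_rot: [-3.14, -0.003, -3.1]
contact_force: [0.4, -0.1, 0.7]
opening: 1.0
```

Call:
play_rows:
  moves:
    - [[0,0,0],[0,0,0],0.8]
    - [[0,0,0],[0,0,0],0.65]
    - [[0,0,0],[0,0,0],0.5]
    - [[0,0,0],[0,0,0],0.3]
    - [[0,0,0],[0,0,0],0]
    - [[0,0,0],[0,0,0],0]
    - [[0,0,0],[0,0,0],0]
    - [[0,0,0],[0,0,0],0]

```text
clock: 14.15
eef_pos: [427.0, -357.8, 38.3]
tcp_rot: [-3.14, -0.002, -3.101]
contact_force: [-0.5, 0.6, 6.2]
opening: 0.485
```

```bash
python3 go.py  641.9 138.5 110 200.5;  python3 - <<'E'
from h import *
g=r.grab_frame("side");cv2.imwrite("pics/g5.png",cv2.resize(g["color"][300:450,240:440,::-1],None,fx=3,fy=3,interpolation=cv2.INTER_CUBIC))
E
```

```text
14.15 [ 427.  -357.8   38.3] [-1.799e+02 -1.000e-01 -1.776e+02] open 0.485 [-0.5  0.6  6.2]
turn [ -0.1  -0.1 -18.1] shift [-234.9  486.9  -73.1]
```

View pics/g5.png

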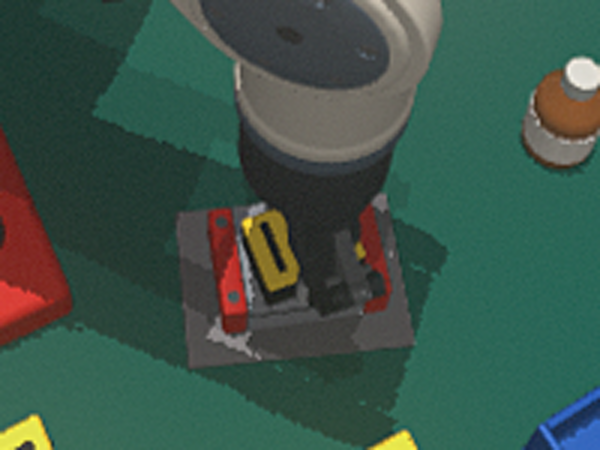

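Call:
play_rows:
  moves:
    - [[0,0,0],[0,0,-3],0]
    - [[0,0,0],[0,0,-12],0]
    - [[0,0,0],[0,0,-28],0]
    - [[0,0,0],[0,0,-46],0]
    - [[0,0,0],[0,0,-62],0]
    - [[0,0,0],[0,0,-73],0]
    - [[0,0,0],[-5,10,-73],0]
    - [[0,0,-1],[-13,28,-73],0]
    - [[0,0,-2],[-25,52,-73],0]
    - [[0,0,-3],[-38,80,-73],0]
    - [[0,0,-4],[-53,110,-73],0]
    - [[0,0,-5],[-67,140,-73],0]
    - [[0,0,-6],[-82,170,-73],0]
    - [[0,0,-7],[-96,200,-73],0]
    - [[0,0,-8],[-111,230,-73],0]
    - [[0,0,-9],[-125,260,-73],0]
    - [[0,0,-10],[-140,290,-73],0]
    - [[0,0,-11],[-154,320,-73],0]
    - [[0,0,-12],[-169,350,-73],0]
    - [[0,0,-13],[-183,380,-73],0]

```text
clock: 16.2
eef_pos: [594.0, 31.7, 109.3]
tcp_rot: [-3.141, -0.004, -2.873]
contact_force: [1.0, 0.8, -2.4]
opening: 0.482
```

```bash
python3 go.py  641.9 138.5 110 200.5
```

```text
16.2 [594.   31.7 109.3] [-179.9   -0.2 -164.6] open 0.482 [ 1.   0.8 -2.4]
turn [-0.  -0.2 -5.1] shift [-74.5  90.3  -1.1]
```

Call:
play_rows:
  moves:
    - [[0,0,-1],[-18,22,0],0]
    - [[0,0,-2],[-35,43,0],0]
    - [[0,0,-3],[-50,60,-1],0]
    - [[0,0,-4],[-62,75,-1],0]
    - [[0,0,-5],[-70,85,-1],0]
    - [[0,0,-5],[-74,90,-1],0]
    - [[0,0,-5],[-74.5,90,-1],0]
    - [[0,0,-5],[-74.5,90,-1],0]
    - [[0,0,-5],[-74.5,90,-1],0]

```text
clock: 17.1
eef_pos: [641.6, 137.4, 109.9]
tcp_rot: [-3.141, -0.004, -2.786]
contact_force: [0.1, -0.4, -1.9]
opening: 0.48
```

```bash
python3 go.py  641.9 138.5 6.5 200.5;  python3 - <<'E'
from h import *
g=r.grab_frame("side");cv2.imwrite("pics/g6.png",cv2.resize(g["color"][60:260,250:450,::-1],None,fx=3,fy=3,interpolation=cv2.INTER_CUBIC))
E
```

```text
17.1 [641.6 137.4 109.9] [-180.    -0.2 -159.6] open 0.48 [ 0.1 -0.4 -1.9]
turn [-0.  -0.2 -0.1] shift [ -1.1   1.  103.4]
```

View pics/g6.png

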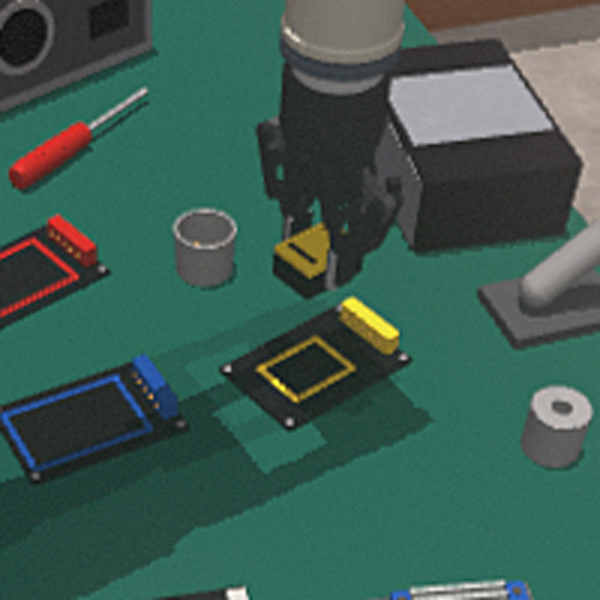

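Call:
play_rows:
  moves:
    - [[0,0,0],[-1,1,8],0]
    - [[0,0,0],[-1,1,22],0]
    - [[0,0,0],[-1,1,38],0]
    - [[0,0,0],[-1,1,54],0]
    - [[0,0,0],[-1,1,68],0]
    - [[0,0,0],[-1,1,80],0]
    - [[0,0,0],[-1,1,89],0]
    - [[0,0,0],[-1,1,95],0]
    - [[0,0,0],[-1,1,98],0]
    - [[0,0,0],[-1,1,100],0]
    - [[0,0,0],[-1,1,101.5],0]
    - [[0,0,0],[-1,1,102.5],0]
    - [[0,0,0],[-1,1,103.5],0]
    - [[0,0,0],[-1,1,104],0]
    - [[0,0,0],[-1,1,104],0]

```text
clock: 18.65
eef_pos: [642.1, 138.5, 6.4]
tcp_rot: [-3.141, -0.004, -2.786]
contact_force: [-2.2, 0.1, 2.9]
opening: 0.475
```

Contact. I release, rise, and look.

Call:
play_rows:
  moves:
    - [[0,0,0],[0,0,0],0.5]
    - [[0,0,0],[0,0,0],0.56]
    - [[0,0,0],[0,0,0],0.65]
    - [[0,0,0],[0,0,0],0.8]
    - [[0,0,0],[0,0,0],1]
    - [[0,0,0],[0,0,0],1]
    - [[0,0,0],[0,0,-5],1]
    - [[0,0,0],[0,0,-20],1]
    - [[0,0,0],[0,0,-45],1]
    - [[0,0,0],[0,0,-75],1]
    - [[0,0,0],[0,0,-105],1]
    - [[0,0,0],[0,0,-125],1]
    - [[0,0,0],[0,0,-130],1]

```text
clock: 19.95
eef_pos: [644.3, 139.2, 140.5]
tcp_rot: [-3.14, 0.002, -2.786]
contact_force: [0.9, -0.4, 0.0]
opening: 1.0
```

```bash
python3 go.py 642 -163.3 135 168.7
```

```text
19.95 [644.3 139.2 140.5] [-1.799e+02  1.000e-01 -1.596e+02] open 1.0 [ 0.9 -0.4  0. ]
turn [-0.1  0.1 31.7] shift [ 107.4 -282.8    5.8]
```

Call:
play_rows:
  moves:
    - [[0,0,2],[5,-12,0],1]
    - [[0,0,5],[14,-36,0],1]
    - [[0,0,8],[25,-65,0],1]
    - [[0,0,11],[37,-97,0],1]
    - [[0,0,15],[49,-130,0],1]
    - [[0,0,19],[62,-163,0],1]
    - [[0,0,23],[74,-195,0],1]
    - [[0,0,26],[86,-226,0],1]
    - [[0,0,29],[96,-252,3],1]
    - [[0,0,31],[103,-270,6],1]
    - [[0,0,31.5],[107,-280,6],1]
    - [[0,0,31.5],[107.5,-283,6],1]
    - [[0,0,31.5],[107.5,-283,6],1]
    - [[0,0,31.5],[107.5,-283,6],1]

```text
clock: 21.35
eef_pos: [642.1, -162.5, 134.8]
tcp_rot: [-3.141, 0.002, 2.948]
contact_force: [-1.0, 0.2, -0.4]
opening: 0.998
```

```bash
python3 go.py  642 -163.3 4 168.7;  python3 - <<'E'
from h import *
f=r.grab_frame("top");g=r.grab_frame("side")
ims=[cv2.resize(q["color"][:,:,::-1],None,fx=4,fy=4,interpolation=cv2.INTER_CUBIC) for q in(f,g)]
for im,q in zip(ims,(f,g)):
  for b in [(641.9,138.5,20.5,58,42,32),(428,-352.4,-8.8,96,62,36)]:
    cv2.polylines(im,[np.int32(proj(q,corners(*b))*4+2)],True,(255,0,255),1)
c=lambda im,x,y:im[4*y-150:4*y+150,4*x-200:4*x+200]
cv2.imwrite("pics/g7.png",np.vstack([np.hstack([c(ims[0],245,172),c(ims[0],460,290)]),np.hstack([c(ims[1],354,182),c(ims[1],338,390)])]))
E
```

```text
21.35 [ 642.1 -162.5  134.8] [-1.800e+02  1.000e-01  1.689e+02] open 0.998 [-1.   0.2 -0.4]
turn [-0.   0.1  0.2] shift [  0.2  -0.7 130.8]
```

View pics/g7.png

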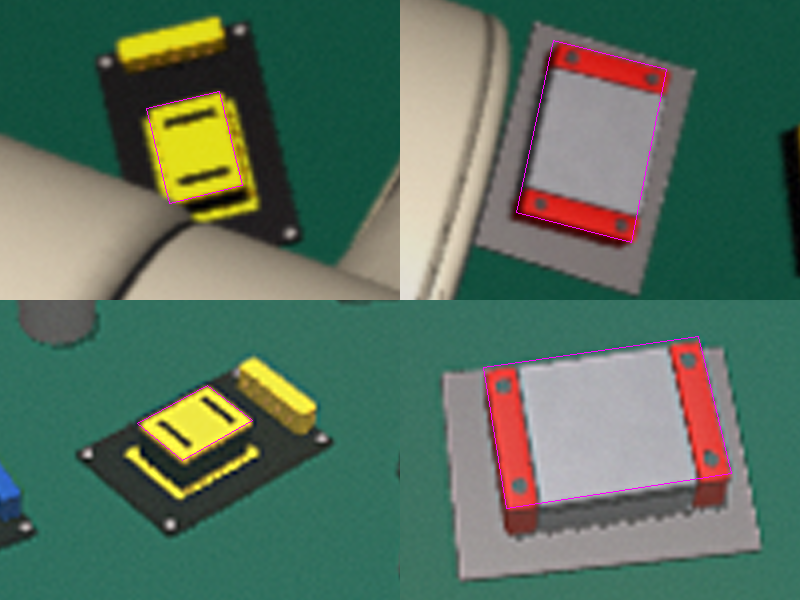

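Call:
play_rows:
  moves:
    - [[0,0,0],[0,-0.5,10],1]
    - [[0,0,0],[0,-0.5,30],1]
    - [[0,0,0],[0,-0.5,52],1]
    - [[0,0,0],[0,-0.5,72],1]
    - [[0,0,0],[0,-0.5,90],1]
    - [[0,0,0],[0,-0.5,104],1]
    - [[0,0,0],[0,-0.5,115],1]
    - [[0,0,0],[0,-0.5,123],1]
    - [[0,0,0],[0,-0.5,128],1]
    - [[0,0,0],[0,-0.5,129.5],1]
    - [[0,0,0],[0,-0.5,129.5],1]

```text
clock: 22.55
eef_pos: [642.6, -163.2, 5.6]
tcp_rot: [-3.141, 0.003, 2.948]
contact_force: [0.0, 0.6, 0.1]
opening: 1.002
```

Call:
play_rows:
  moves:
    - [[0,0,0],[0,0,0],0.85]
    - [[0,0,0],[0,0,0],0.75]
    - [[0,0,0],[0,0,0],0.6]
    - [[0,0,0],[0,0,0],0.3]
    - [[0,0,0],[0,0,0],0]
    - [[0,0,0],[0,0,0],0]
    - [[0,0,0],[0,0,0],0]
  newtons: 80

```text
clock: 23.25
eef_pos: [643.3, -163.0, 6.9]
tcp_rot: [-3.142, 0.004, 2.948]
contact_force: [-1.8, 2.1, 7.1]
opening: 0.711
```

```bash
python3 go.py  440.5 133.7 80 189.3;  python3 - <<'E'
from h import *
g=r.grab_frame("side");cv2.imwrite("pics/g8.png",cv2.resize(g["color"][180:330,300:500,::-1],None,fx=3,fy=3,interpolation=cv2.INTER_CUBIC))
E
```

```text
23.25 [ 643.3 -163.     6.9] [-180.     0.2  168.9] open 0.711 [-1.8  2.1  7.1]
turn [ -0.    0.2 -20.4] shift [255.7 252.2 -74.2]
```

View pics/g8.png

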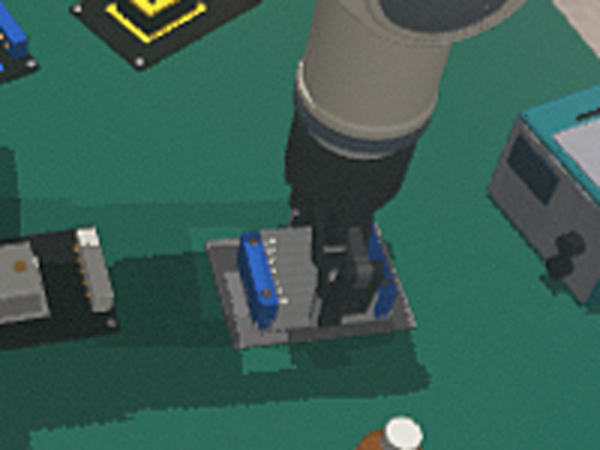

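Call:
play_rows:
  moves:
    - [[0,0,0],[0,0,-3],0]
    - [[0,0,0],[0,0,-12],0]
    - [[0,0,0],[0,0,-27],0]
    - [[0,0,0],[0,0,-45],0]
    - [[0,0,0],[0,0,-62],0]
    - [[0,0,0],[0,0,-74],0]
    - [[0,0,-1],[7,7,-79],0]
    - [[0,0,-2],[22,22,-80],0]
    - [[0,0,-3],[42,41,-80],0]
    - [[0,0,-5],[63,62,-80],0]
    - [[0,0,-7],[85,84,-80],0]
    - [[0,0,-9],[107,106,-80],0]
    - [[0,0,-11],[129,127,-80],0]
    - [[0,0,-13],[151,149,-80],0]
    - [[0,0,-15],[173,171,-80],0]
    - [[0,0,-17],[195,192,-80],0]
    - [[0,0,-19],[216,213,-80],0]
    - [[0,0,-20],[234,231,-80],0]
    - [[0,0,-20.5],[247,244,-80],0]
    - [[0,0,-20.5],[255,252,-80],0]

```text
clock: 25.3
eef_pos: [439.4, 134.4, 85.7]
tcp_rot: [-3.14, 0.003, -2.975]
contact_force: [0.7, 0.2, -4.4]
opening: 0.711
```

Call:
play_rows:
  moves:
    - [[0,0,0],[0,0,0],0]
    - [[0,0,0],[0,0,0],0]

```text
clock: 25.5
eef_pos: [439.3, 134.3, 85.8]
tcp_rot: [-3.14, 0.003, -2.974]
contact_force: [-0.3, 0.2, -3.6]
opening: 0.709
```

```bash
python3 go.py  440.5 133.7 6.7 189.3;  python3 - <<'E'
from h import *
g=r.grab_frame("side");cv2.imwrite("pics/g9.png",cv2.resize(g["color"][90:260,190:390,::-1],None,fx=3,fy=3,interpolation=cv2.INTER_CUBIC))
E
```

```text
25.5 [439.3 134.3  85.8] [-179.9    0.2 -170.4] open 0.709 [-0.3  0.2 -3.6]
turn [-0.1  0.2  0.3] shift [-0.8 -0.7 79.1]
```

View pics/g9.png

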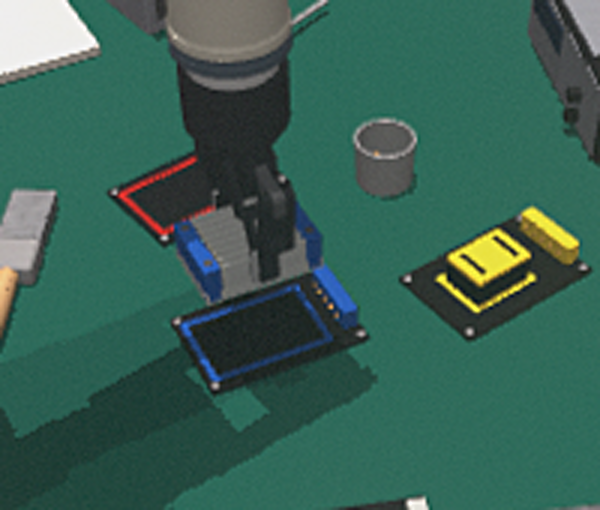

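Call:
play_rows:
  moves:
    - [[0,0,0],[-1,-0.5,6],0]
    - [[0,0,0],[-1,-0.5,18],0]
    - [[0,0,0],[-1,-0.5,33],0]
    - [[0,0,0],[-1,-0.5,47],0]
    - [[0,0,0],[-1,-0.5,58],0]
    - [[0,0,0],[-1,-0.5,66],0]
    - [[0,0,0],[-1,-0.5,71],0]
    - [[0,0,0],[-1,-0.5,74],0]
    - [[0,0,0],[-1,-0.5,76],0]
    - [[0,0,0],[-1,-0.5,77.5],0]
    - [[0,0,0],[-1,-0.5,79],0]
    - [[0,0,0],[-1,-0.5,80],0]
    - [[0,0,0],[-1,-0.5,80],0]

```text
clock: 26.85
eef_pos: [441.3, 133.8, 6.8]
tcp_rot: [-3.14, 0.004, -2.975]
contact_force: [-4.2, -2.0, 13.4]
opening: 0.712
```

Call:
play_rows:
  moves:
    - [[0,0,0],[0,0,0],0.73]
    - [[0,0,0],[0,0,0],0.78]
    - [[0,0,0],[0,0,0],0.85]
    - [[0,0,0],[0,0,0],1]
    - [[0,0,0],[0,0,0],1]
    - [[0,0,0],[0,0,0],1]
    - [[0,0,0],[0,0,-5],1]
    - [[0,0,0],[0,0,-20],1]
    - [[0,0,0],[0,0,-45],1]
    - [[0,0,0],[0,0,-75],1]
    - [[0,0,0],[0,0,-105],1]
    - [[0,0,0],[0,0,-125],1]
    - [[0,0,0],[0,0,-130],1]

```text
clock: 28.15
eef_pos: [442.1, 134.3, 139.2]
tcp_rot: [-3.141, 0.008, -2.975]
contact_force: [-0.0, -0.3, 0.1]
opening: 0.999
```

```bash
python3 go.py 428 -352.4 135 171.2;  python3 - <<'E'
from h import *
g=r.grab_frame("side");cv2.imwrite("pics/g10.png",cv2.resize(g["color"][90:260,190:390,::-1],None,fx=3,fy=3,interpolation=cv2.INTER_CUBIC))
E
```

```text
28.15 [442.1 134.3 139.2] [-179.9    0.5 -170.5] open 0.999 [-0.  -0.3  0.1]
turn [ 0.   0.5 18.3] shift [  94.5 -477.6    3.9]
```

View pics/g10.png

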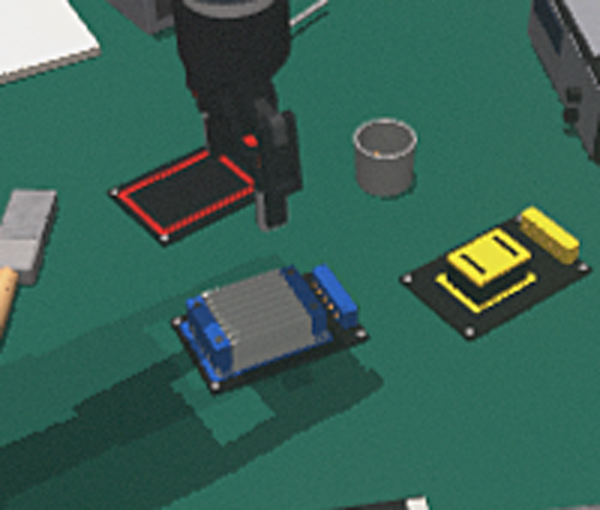

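Call:
play_rows:
  moves:
    - [[0,0,1],[3,-15,0],1]
    - [[0,0,2],[8,-40,0],1]
    - [[0,0.5,3],[14,-70,0],1]
    - [[0,0.5,4],[20,-100,0],1]
    - [[0,0.5,5],[26,-130,0],1]
    - [[0,0.5,6],[32,-162,0],1]
    - [[0,0.5,7],[38,-194,0],1]
    - [[0,0.5,8],[45,-226,0],1]
    - [[0,0.5,9],[51,-258,0],1]
    - [[0,0.5,11],[58,-290,0],1]
    - [[0,0.5,12],[64,-322,0],1]
    - [[0,0.5,13],[70,-354,0],1]
    - [[0,0.5,14],[77,-386,0],1]
    - [[0,0.5,16],[83,-416,0],1]
    - [[0,0.5,17],[88,-444,2],1]
    - [[0,0.5,18],[92,-464,4],1]
    - [[0,0.5,18.5],[94.5,-475,4],1]
    - [[0,0.5,18.5],[94.5,-477.5,4],1]
    - [[0,0.5,18.5],[94.5,-477.5,4],1]
    - [[0,0.5,18.5],[94.5,-477.5,4],1]

```text
clock: 30.2
eef_pos: [427.6, -351.3, 134.1]
tcp_rot: [3.141, -0.002, 2.986]
contact_force: [-0.3, -0.1, 0.3]
opening: 1.0
```

```bash
python3 go.py  428 -352.4 5.5 171.2;  python3 - <<'E'
from h import *
f=r.grab_frame("top");g=r.grab_frame("side")
ims=[cv2.resize(q["color"][:,:,::-1],None,fx=4,fy=4,interpolation=cv2.INTER_CUBIC) for q in(f,g)]
for im,q in zip(ims,(f,g)):
  for b in [(440.5,133.7,9.3,96,62,36),(429.2,-101.4,-6.6,58,42,32)]:
    cv2.polylines(im,[np.int32(proj(q,corners(*b))*4+2)],True,(255,0,255),1)
c=lambda im,x,y:im[4*y-150:4*y+150,4*x-200:4*x+200]
cv2.imwrite("pics/g11.png",np.vstack([np.hstack([c(ims[0],235,254),c(ims[0],342,272)]),np.hstack([c(ims[1],279,200),c(ims[1],304,278)])]))
E
```

```text
30.2 [ 427.6 -351.3  134.1] [ 1.800e+02 -1.000e-01  1.711e+02] open 1.0 [-0.3 -0.1  0.3]
turn [ 0.  -0.1 -0.1] shift [ -0.8  -1.1 128.6]
```

View pics/g11.png

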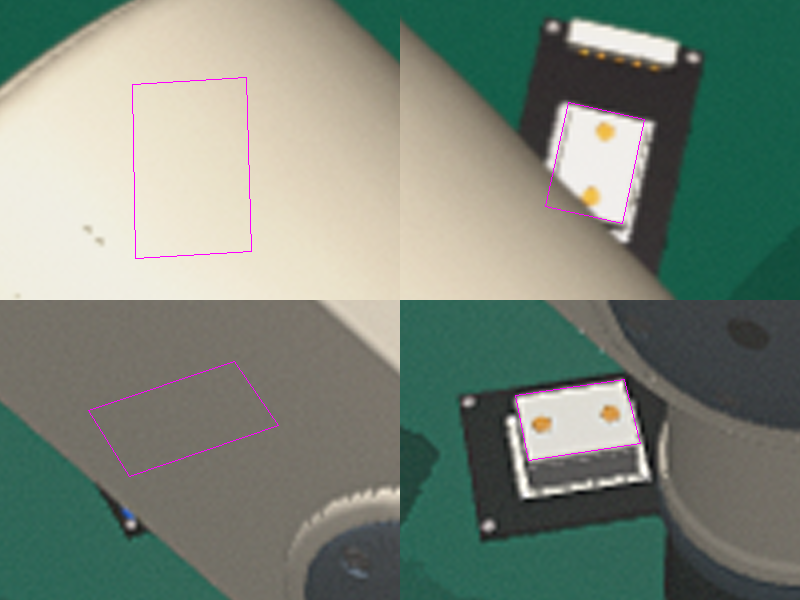

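White is centred in both views; blue is hidden behind the arm for now. Next I grip the red module.

Call:
play_rows:
  moves:
    - [[0,0,0],[-1,-1,10],1]
    - [[0,0,0],[-1,-1,30],1]
    - [[0,0,0],[-1,-1,52],1]
    - [[0,0,0],[-1,-1,72],1]
    - [[0,0,0],[-1,-1,90],1]
    - [[0,0,0],[-1,-1,104],1]
    - [[0,0,0],[-1,-1,115],1]
    - [[0,0,0],[-1,-1,122],1]
    - [[0,0,0],[-1,-1,127],1]
    - [[0,0,0],[-1,-1,128.5],1]
    - [[0,0,0],[-1,-1,128.5],1]

```text
clock: 31.4
eef_pos: [428.6, -352.7, 6.1]
tcp_rot: [-3.142, -0.001, 2.986]
contact_force: [-0.6, -0.2, 0.1]
opening: 1.002
```

Call:
play_rows:
  moves:
    - [[0,0,0],[0,0,0],0.85]
    - [[0,0,0],[0,0,0],0.75]
    - [[0,0,0],[0,0,0],0.6]
    - [[0,0,0],[0,0,0],0.3]
    - [[0,0,0],[0,0,0],0]
    - [[0,0,0],[0,0,0],0]
    - [[0,0,0],[0,0,0],0]
  newtons: 80

```text
clock: 32.1
eef_pos: [429.0, -353.1, 7.1]
tcp_rot: [-3.141, -0.0, 2.986]
contact_force: [-2.0, 0.5, 8.4]
opening: 0.709
```

```bash
python3 go.py  427.7 325.6 80 201.8
```

```text
32.1 [ 429.  -353.1    7.1] [-180.    -0.   171.1] open 0.709 [-2.   0.5  8.4]
turn [ -0.   -0.  -30.7] shift [106.3 670.2 -73.3]
```

Call:
play_rows:
  moves:
    - [[0,0,0],[0,0,-3],0]
    - [[0,0,0],[0,0,-12],0]
    - [[0,0,0],[0,0,-27],0]
    - [[0,0,0],[0,0,-47],0]
    - [[0,0,0],[0,0,-67],0]
    - [[0,0,0],[0,0,-84],0]
    - [[0,0,0],[1,8,-95],0]
    - [[0,0,-1],[4,24,-100],0]
    - [[0,0,-2],[7,46,-100],0]
    - [[0,0,-3],[11,70,-100],0]
    - [[0,0,-4],[15,96,-100],0]
    - [[0,0,-6],[20,124,-100],0]
    - [[0,0,-7],[24,152,-100],0]
    - [[0,0,-8],[29,180,-100],0]
    - [[0,0,-10],[33,208,-100],0]
    - [[0,0,-11],[37,236,-100],0]
    - [[0,0,-12],[42,264,-100],0]
    - [[0,0,-13],[46,292,-100],0]
    - [[0,0,-14],[50,317,-100],0]
    - [[0,0,-15],[53,335,-100],0]

```text
clock: 34.1
eef_pos: [426.8, -11.6, 106.6]
tcp_rot: [-3.142, -0.002, -3.033]
contact_force: [0.9, -0.3, -3.9]
opening: 0.71
```

```bash
python3 go.py  427.7 325.6 80 201.8
```

```text
34.1 [426.8 -11.6 106.6] [-1.800e+02 -1.000e-01 -1.738e+02] open 0.71 [ 0.9 -0.3 -3.9]
turn [  0.   -0.1 -15.6] shift [-37.6 335.1  26.5]
```

Call:
play_rows:
  moves:
    - [[0,0,-1],[-1,10,0],0]
    - [[0,0,-2],[-3,30,0],0]
    - [[0,0,-3],[-6,55,0],0]
    - [[0,0,-4],[-9,80,0],0]
    - [[0,0,-5],[-12,107,0],0]
    - [[0,0,-6],[-15,134,0],0]
    - [[0,0,-8],[-18,161,0],0]
    - [[0,0,-9],[-21,188,0],0]
    - [[0,0,-10],[-24,215,0],0]
    - [[0,0,-11],[-27,242,0],0]
    - [[0,0,-13],[-30,268,0],0]
    - [[0,0,-14],[-33,292,0],0]
    - [[0,0,-15],[-35,312,5],0]
    - [[0,0,-15.5],[-37,326,12],0]
    - [[0,0,-15.5],[-37.5,333,18],0]
    - [[0,0,-15.5],[-37.5,335,20],0]
    - [[0,0,-15.5],[-37.5,335,20],0]
    - [[0,0,-15.5],[-37.5,335,20],0]

```text
clock: 35.9
eef_pos: [427.5, 324.7, 86.4]
tcp_rot: [3.141, -0.002, -2.763]
contact_force: [0.6, 0.2, -3.5]
opening: 0.706
```

```bash
python3 go.py  427.7 325.6 7 201.8;  python3 - <<'E'
from h import *
g=r.grab_frame("side");cv2.imwrite("pics/g12.png",cv2.resize(g["color"][60:230,170:370,::-1],None,fx=3,fy=3,interpolation=cv2.INTER_CUBIC))
E
```

```text
35.9 [427.5 324.7  86.4] [ 1.800e+02 -1.000e-01 -1.583e+02] open 0.706 [ 0.6  0.2 -3.5]
turn [ 0.  -0.1 -0.1] shift [-0.7  0.7 79.4]
```

View pics/g12.png

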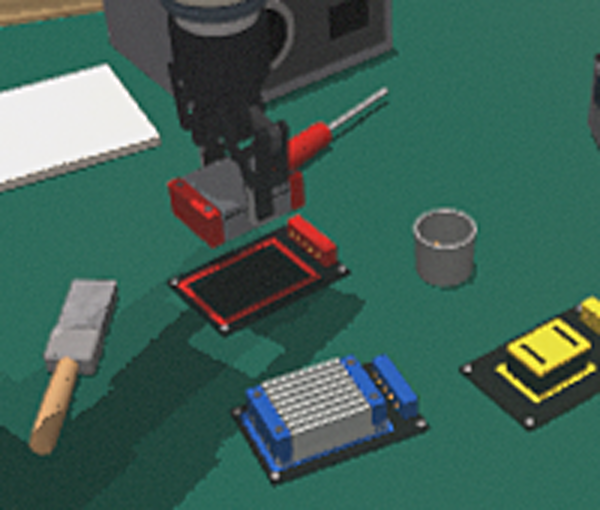

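Call:
play_rows:
  moves:
    - [[0,0,0],[-0.5,0.5,6],0]
    - [[0,0,0],[-0.5,0.5,18],0]
    - [[0,0,0],[-0.5,0.5,33],0]
    - [[0,0,0],[-0.5,0.5,47],0]
    - [[0,0,0],[-0.5,0.5,58],0]
    - [[0,0,0],[-0.5,0.5,66],0]
    - [[0,0,0],[-0.5,0.5,71],0]
    - [[0,0,0],[-0.5,0.5,74],0]
    - [[0,0,0],[-0.5,0.5,76],0]
    - [[0,0,0],[-0.5,0.5,77.5],0]
    - [[0,0,0],[-0.5,0.5,79],0]
    - [[0,0,0],[-0.5,0.5,80],0]
    - [[0,0,0],[-0.5,0.5,80],0]

```text
clock: 37.25
eef_pos: [427.9, 325.6, 7.2]
tcp_rot: [3.141, -0.001, -2.763]
contact_force: [-1.4, -1.1, 2.5]
opening: 0.71
```

Call:
play_rows:
  moves:
    - [[0,0,0],[0,0,0.3],0.73]
    - [[0,0,0],[0,0,0],0.78]
    - [[0,0,0],[0,0,0],0.85]
    - [[0,0,0],[0,0,0],1]
    - [[0,0,0],[0,0,0],1]
    - [[0,0,0],[0,0,0],1]
    - [[0,0,0],[0,0,-5],1]
    - [[0,0,0],[0,0,-20],1]
    - [[0,0,0],[0,0,-45],1]
    - [[0,0,0],[0,0,-75],1]
    - [[0,0,0],[0,0,-110],1]
    - [[0,0,0],[0,0,-145],1]
    - [[0,0,0],[0,0,-175],1]
    - [[0,0,0],[0,0,-200],1]
    - [[0,0,0],[0,0,-210],1]

```text
clock: 38.75
eef_pos: [429.1, 326.3, 220.1]
tcp_rot: [3.14, 0.002, -2.763]
contact_force: [0.3, -0.1, -0.8]
opening: 0.997
```

```bash
python3 go.py 188 596 230 162.5
```

```text
38.75 [429.1 326.3 220.1] [ 1.799e+02  1.000e-01 -1.583e+02] open 0.997 [ 0.3 -0.1 -0.8]
turn [ 0.1  0.1 39.2] shift [124.3 339.8  -9.8]
```

Call:
play_rows:
  moves:
    - [[0,0,2],[5,13,0],1]
    - [[0,0,5],[14,38,0],1]
    - [[0,0,9],[25,68,0],1]
    - [[0,0,13],[36,98,0],1]
    - [[0,0,17],[47,128,0],1]
    - [[0,0,21],[58,158,0],1]
    - [[0,0,25],[69,188,0],1]
    - [[0,0,29],[80,218,0],1]
    - [[0,0,32],[91,248,0],1]
    - [[0,0,35],[102,278,-5],1]
    - [[0,0,38],[112,306,-10],1]
    - [[0,0,39],[120,328,-10],1]
    - [[0,0,39],[124,340,-10],1]
    - [[0,0,39],[124,340,-10],1]
    - [[0,0,39],[124,340,-10],1]

```text
clock: 40.25
eef_pos: [188.5, 595.4, 229.5]
tcp_rot: [3.14, 0.001, 2.84]
contact_force: [0.0, -0.3, -1.0]
opening: 1.001
```

Run:
```python
from h import *
f=r.grab_frame("top");g=r.grab_frame("side")
ims=[cv2.resize(q["color"][:,:,::-1],None,fx=4,fy=4,interpolation=cv2.INTER_CUBIC) for q in(f,g)]
for im,q in zip(ims,(f,g)):
  for b in [(440.5,133.7,9.3,96,62,36),(429.2,-101.4,-6.6,58,42,32),(427.7,325.6,21.8,96,62,36),(641.9,138.5,20.5,58,42,32)]:
    cv2.polylines(im,[np.int32(proj(q,corners(*b))*4+2)],True,(255,0,255),1)
c=lambda im,x,y:im[4*y-150:4*y+150,4*x-100:4*x+100]
cv2.imwrite("pics/g13.png",np.vstack([np.hstack([c(ims[0],*p) for p in((149,253),(235,254),(245,172),(342,272))]),np.hstack([c(ims[1],*p) for p in((256,150),(279,198),(354,182),(304,278))])]))
cv2.imwrite("pics/s13.png",g["color"][:,:,::-1])
```

```text
(no output)
```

View pics/g13.png

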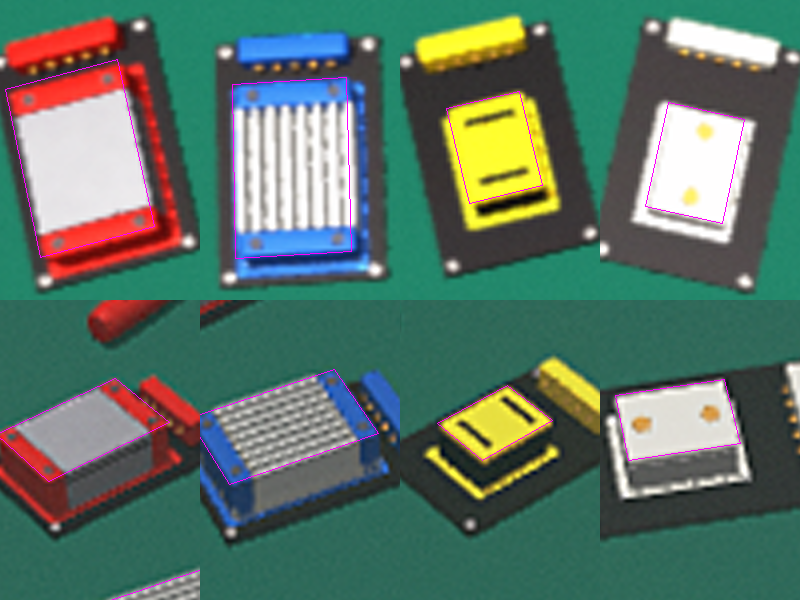

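View pics/s13.png

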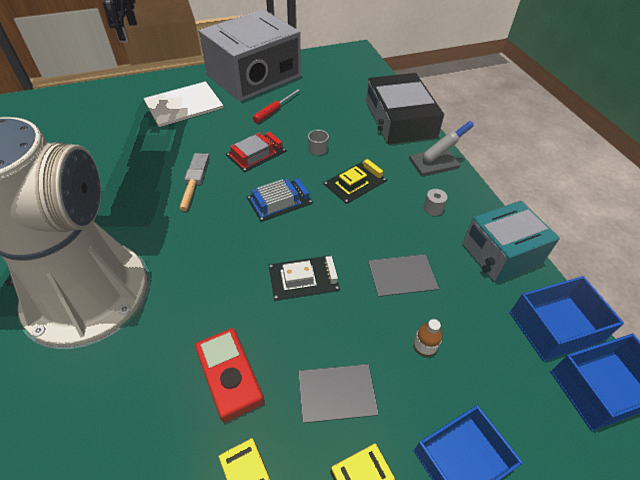

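All four modules match the projected target outlines within about 1–2 mm in both views. The bottle (428,339) and the cup (317,141) stand where they were, and the two mats are empty.

```bash
python3 -c "
from rig import r
print(r.sign_off())"
```

```text
the job is handed in; nothing more can be done
None
```

I unstacked all four modules, top one first and level, and set each on the nest of its own colour. The order was white, yellow, blue, red. Each module was released only after the wrist force showed it was resting on its nest. The job was handed in at about 40 s of the 109 s limit; the hand-in reports no verdict.

- **Placement:** in the last top and side pictures, all four module tops match the outlines projected from my nest measurements to within about 1–2 mm and square, so well inside the 12 mm and 0.2 rad limits.
- **Yellow module:** I took the one on top of the red converter. It measured 59 x 42 mm, and the two larger look-alikes were not touched.
- **Bystanders:** the bottle and cup show at the same pixels as at the start, both upright.
- **Release:** the gripper is open and back at its starting pose, touching nothing.
- **Disagreements:** the automatic outline of the white module failed because it merged with the heatsink, so I located it from its brass dots and corners in both views instead. No check was left failing at the end.

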